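# Release a tube with the two-button gate

### The arm

A 6-joint arm with a two-finger parallel gripper is mounted at the origin on the work surface. World frame = base frame: x ahead of the robot, y to its left, z up, the work surface at z = 0. Lengths are in mm, angles in rad, forces in N, time in s.
With the tool pointing down it reaches from about 400 to 925 mm from the base axis. Payload 12.5 kg.
Tool frame: the origin (TCP) lies midway between the tips of the shut fingers; the grasp point (between the pads) lies 19 mm behind it; z points along the fingers, y is the line along which they close (so a half turn about z gives the same grasp; the last joint's range is limited). The gripper opens to 95 mm and grips with 3 to 60 N. Pads are 20 mm wide; open, the fingers measure 119 mm over their backs; the gripper's body (75 mm by 180 mm) begins 59 mm behind the grasp point.
Start: joints at [-1.333, 0.491, 1.559, -0, 1.092, -0.106], TCP at [210.69, -588.436, 214.661] pointing down, gripper open.
Joint ranges: [-3.1, 3.1], [-0.84, 2.19], [0.05, 2.79], [-1.13, 4.28], [0.06, 2.93], [-2.69, 2.69]. Speed limits (rad/s): [2.22, 2.22, 2.79, 3.14, 3.14, 3.14].

### API

Orientations are given as [roll, pitch, yaw] about the fixed x, y, z axes, in that order (R = Rz(yaw) Ry(pitch) Rx(roll)).
In Python, from cell import state, read_camera, camera_info, env gives the robot as it stands.
- The arm moves only by the tool move_arm, never from a script. Its argument "commands" is a list of rows, each a list of 3 entries, a list of its own where there are three numbers: the shift along the world's x, y, z in cm, then the turn, a rotation vector about the world's x, y, z in degrees, then the opening, from 0 (shut) to 1 (fully open). A call has 1 to 10 rows; each row shifts and turns the commanded pose from where the row before left it; what a row does not reach is not made up. A row lasts 1/10 s, in which the tool goes at most 50 mm and 8.59 degrees, less where a joint would pass 70% of its speed; a pose out of reach is approached as far as the arm can. A call with a gripper value outside its range is refused whole. The fingers move at their own pace and stop on an object; the grip force is fixed at half the most. Time passes only in rows, so rows that do not move let the fingers close. It gives the time, the measured TCP pose, the force, the opening and the grip force at its end, in the units of the state.
- state(): the state, without advancing time (a new reading comes with each control period).
- read_camera(name): name is "scene" or "side" or "wrist"; returns the picture (480x640x3 uint8, blue, green, red); there is no depth.
- camera_info(name): a dict with "K" (3x3 intrinsics, pixels), "cam_to_world" (4x4, takes a point from camera to world coordinates). Camera axes: x right, y down, z forward; pixel columns grow to the right and rows downward; lengths in mm; the calibration is good to about 2 mm. A picture is of the moment at which its call begins: read the wrist's pose just before it. camera_info takes no time and is no camera call; for the wrist camera it gives the pose at the moment of the call.
- env.job_done(): hands the job in; it is judged then, once.
The state is a dict: "t": time; "joints": joint angles; "qvel": joint speeds; "tau": joint torques, N m; "eef_pos": TCP position; "tcp_rot": TCP orientation; "ft_force": force on the tool from outside, world axes, zero at the start; "moment": the same for the moment, N m; "opening": opening from 0.0 (shut) to 1.0 (fully open); "grip_force": force on a finger pad.
Only numpy, scipy, OpenCV 4.12 (cv2) and the standard library are available. Lean on these libraries where they do the work, as an engineer would, in place of code of your own. Each camera call takes 0.05 s, during which the arm holds its last target. There are 200 camera calls.

### The job

On the tube release station, press the two green buttons down together, one fingertip on each and never one alone, and keep both fully down until the yellow tube has rolled down the ramp and has lain still in the catch trough for about a second; then let both buttons spring up and move away. Do not touch or lift the tube, and leave the bottle, bracket, wrench and parts bin where they are.

Things in the scene. Friction and masses are not known exactly. Their poses are not given: they have to be found in the camera images.
- station: Fixed release station, moved and turned each time. Origin on the table under the midpoint between the buttons; x points from the buttons down the ramp to the trough, y to the left button, z up. Grey button block 70 x 130 mm (x, y), top at 75 mm. Beyond it an aluminium ramp, 153 mm wide between orange rails, falls from 55 mm high at x = 36 to 22 mm at x = 190. Base plate x -58 to 242, y -85 to 85 mm.
- button_left_top (a point): Centre of the top of the left green button (round cap, 28 mm diameter), at y = +30 mm of the station; moves with the cap. 97 mm above the table when up, 87 mm fully down; the black collar around it (40 mm diameter) reaches 81 mm. The caps are 60 mm apart, centre to centre, with a 32 mm gap between them.
- button_right_top (a point): The same for the right green button, at y = -30 mm in the station frame.
- button_left (a joint): Downward travel of the left button in m: 0 up, 0.010 fully down. Its spring gives 1.2 N at the top, 4 N fully down. It carries a steel gate pin, 6 mm thick, at x = 75 mm of the station, standing 6 mm out of the ramp in front of the tube and sunk clear of it once the button is about 7 mm down. One raised pin alone holds the tube.
- button_right (a joint): The same for the right button and its gate pin.
- tube: Loose neon-yellow tube with black end caps, 25 mm diameter, 150 mm long, 0.08 to 0.17 kg, lying across the ramp against the gate pins. Origin at its centre, y along the tube. At the start its centre is at station x 63 mm, 62 mm above the table. With both buttons down it rolls into the trough by itself within about 2 s.
- trough (a point): Centre of the floor of the catch trough, 6 mm above the table at station x = 209 mm. The trough runs along station y, 38 mm wide inside (x 190 to 228), 153 mm long, with an orange end wall 46 mm high. A tube lying in it has its centre at station x 202 to 216, 18 mm above the table.
- threadlock: Bystander: upright red bottle with white cap, 36 mm diameter, 95 mm tall, origin under its centre. Leave alone.
- bracket: Bystander: orange L-shaped bracket, 70 x 40 mm foot, 55 mm tall, origin under its foot's centre. Leave alone.
- wrench: Bystander: steel wrench lying flat, 160 mm long along its x axis. Leave alone.
- parts_bin: Bystander: small white open bin of bolts, 110 x 80 x 50 mm, origin under its centre. Leave alone.
Mind the look-alikes: they are no part of the job. Of the things like the tube, leave any that is blue or grey; of the rest the smaller one is meant.

How it is judged:
By the outcome, as a careful person would: the job done as asked, in the order asked, and still so for the second after the job is handed in, with the robot touching nothing.
It also fails if it takes over 40 s, if anything falls off the work surface, if the arm or the gripper's body presses on something with over 40 N, if the wrist force passes 120 N, or if a joint passes its speed limit or range.

## Working session

There is one attempt and no reset: what is moved stays moved. The work goes in short steps, Python scripts to look and compute and a tool call to move; the robot and the scene stay as the last step left them, time stands still between calls to the robot, and variables do not carry over. Pictures are saved under pics/ and viewed, at most 10 in all, crops included, and the job is handed in when it is done.

Besides the shell and the picture viewer there is one more tool, called after "Request:" as a command line: name --argument value ..., lists and objects as JSON in quotes. move_arm: Moves the arm, as the interface text tells. Its arguments: {"type":"object","properties":{"commands":{"type":"array"}},"required":["commands"]}

```bash
mkdir -p pics; cat > h.py <<'E'
import numpy as np,cv2
from cell import state,read_camera,camera_info,env
def ray(name,u,v,z,ci=None):
    c=ci or camera_info(name);K=np.array(c["K"]);T=np.array(c["cam_to_world"])
    d=T[:3,:3]@np.linalg.solve(K,[u,v,1.]);o=T[:3,3]
    return o+d*(z-o[2])/d[2]
def proj(name,p):
    c=camera_info(name);K=np.array(c["K"]);T=np.linalg.inv(np.array(c["cam_to_world"]))
    q=K@(T[:3,:3]@np.array(p)+T[:3,3]);return q[:2]/q[2]
E
python3 - <<'E'
from h import *
for n in("scene","side"):cv2.imwrite(f"pics/{n}0.png",read_camera(n))
s=state();print(s["t"],s["eef_pos"],s["tcp_rot"],s["opening"],s["ft_force"])
E
```

```text
0.1 [ 210.62367729 -588.21835012  214.12796284] [-3.14063093e+00 -4.83787389e-05  3.43830094e-01] 1.0033187601337237 [ 1.70669471 -0.43497067 -0.64579759]
```

View pics/scene0.png

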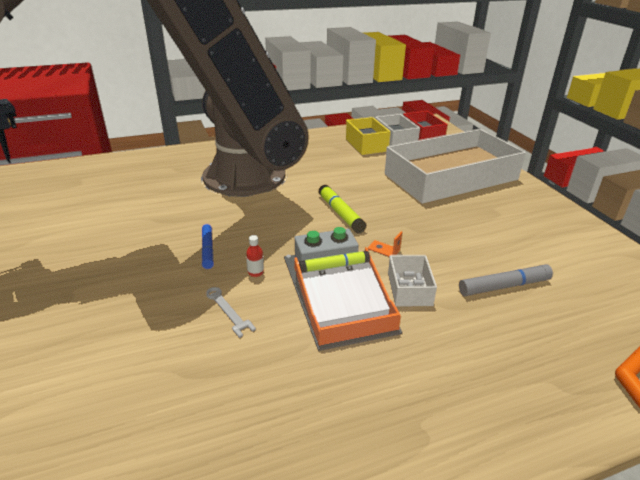

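View pics/side0.png

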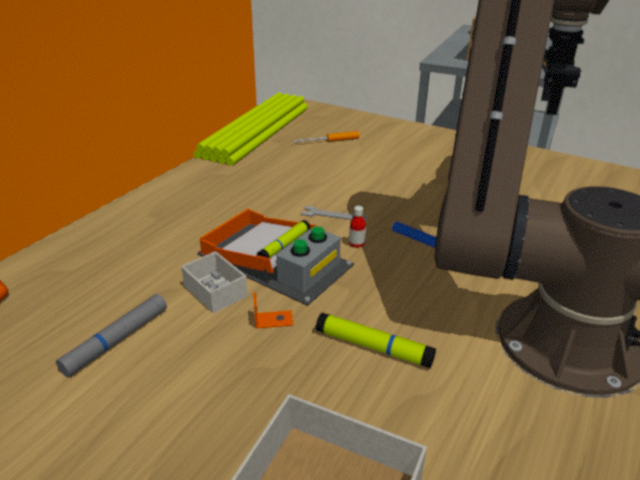

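```bash
python3 - <<'E'
from h import *
a=cv2.imread("pics/scene0.png")[220:350,275:410];b=cv2.imread("pics/side0.png")[205:305,190:360]
r=lambda i,f:cv2.resize(i,None,fx=f,fy=f,interpolation=cv2.INTER_CUBIC)
a=r(a,3);b=r(b,2)
o=np.zeros((390,760,3),np.uint8);o[:a.shape[0],:a.shape[1]]=a;o[:b.shape[0],410:410+b.shape[1]]=b
cv2.imwrite("pics/c1.png",o)
for n in("scene","side"):
    i=cv2.imread(f"pics/{n}0.png");h=cv2.cvtColor(i,cv2.COLOR_BGR2HSV)
    m=cv2.inRange(h,(50,100,40),(80,255,255));k,l,st,c=cv2.connectedComponentsWithStats(m)
    for j in range(1,k):
        if st[j,4]>30:
            x,y,w,hh=st[j,:4];print(n,st[j],c[j])
            print(ray(n,c[j][0],c[j][1],92).round(1))
E
```

```text
scene [334 227  11  12 117] [339.04273504 232.56410256]
[512.8 100.3  92. ]
scene [307 231  12  12 127] [312.61417323 236.4488189 ]
[508.4  40.9  92. ]
side [311 227  14  14 157] [317.36942675 233.22292994]
[495.4  51.9  92. ]
side [293 239  15  15 183] [299.91256831 246.20765027]
[500.2 110.3  92. ]
```

View pics/c1.png

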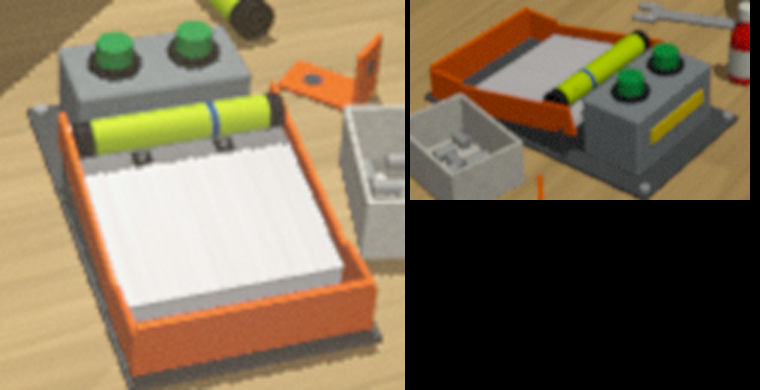

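The pictures agree: station in front of the base, with green caps at scene (313,236)/(339,233) and side (300,246)/(317,233). The yellow tube sits at the gate pins. I'll triangulate the caps.

```bash
python3 - <<'E'
from h import *
def P(n):
    c=camera_info(n);return np.array(c["K"])@np.linalg.inv(np.array(c["cam_to_world"]))[:3]
pts=[((339.04,232.56),(299.91,246.2)),((312.6,236.45),(317.4,233.2))]
X=[]
for a,b in pts:
    x=cv2.triangulatePoints(P("scene"),P("side"),np.array(a),np.array(b))[:,0];x=x[:3]/x[3];X.append(x);print(x.round(1),proj("scene",x)-a,proj("side",x)-b)
d=X[0]-X[1];print(np.linalg.norm(d),np.degrees(np.arctan2(d[1],d[0])))
for n in("scene","side"):print(np.array(camera_info(n)["cam_to_world"])[:3,3])
print(camera_info("wrist"),state()["tcp_rot"])
E
```

```text
[504.7 103.5  86.5] [-0.09645826 -0.05873165] [-0.0835406   0.04758891]
[500.2  43.8  86.1] [0.00985226 0.00670176] [ 0.00812269 -0.00521352]
59.91137368435051 85.61845340487068
[1339.8697652  -251.95238226  686.63351201]
[  3.33021364 883.58835555 706.9909888 ]
{'K': array([[390.74669607,   0.        , 321.7613083 ],
       [  0.        , 390.74669607, 243.21631445],
       [  0.        ,   0.        ,   1.        ]]), 'cam_to_world': array([[ 3.36484216e-01, -9.14858199e-01, -2.23187922e-01,
         2.72387014e+02],
       [-9.41688318e-01, -3.27203393e-01, -7.84923681e-02,
        -5.66365976e+02],
       [-1.21845867e-03,  2.36584901e-01, -9.71610055e-01,
         3.83367212e+02],
       [ 0.00000000e+00,  0.00000000e+00,  0.00000000e+00,
         1.00000000e+00]])} [-3.14063093e+00 -4.83787389e-05  3.43830094e-01]
```

Request:
move_arm --commands '[[[2.0, 3.0, 0], [0, 0, -1.2], 0.5], [[2.0, 3.0, 0], [0, 0, -1.2], 0.5], [[2.0, 3.0, 0], [0, 0, -1.2], 0.5], [[2.0, 3.0, 0], [0, 0, -1.2], 0.5], [[2.0, 3.0, 0], [0, 0, -1.2], 0.5], [[2.0, 3.0, 0], [0, 0, -1.2], 0.5], [[2.0, 3.0, 0], [0, 0, -1.2], 0.5], [[2.0, 3.0, 0], [0, 0, -1.2], 0.5], [[2.0, 3.0, 0], [0, 0, -1.2], 0.5], [[2.0, 3.0, 0], [0, 0, -1.2], 0.5]]'

```text
t: 1.1
eef_pos: [411.2, -287.1, 214.5]
tcp_rot: [-3.141, 0.0, 0.133]
ft_force: [0.8, 0.0, -0.1]
opening: 0.502
grip_force: 0.0
```

Request:
move_arm --commands '[[[0.9, 3.6, 0], [0, 0, -1.2], 0.5], [[0.9, 3.6, 0], [0, 0, -1.2], 0.5], [[0.9, 3.6, 0], [0, 0, -1.2], 0.5], [[0.9, 3.6, 0], [0, 0, -1.2], 0.5], [[0.9, 3.6, 0], [0, 0, -1.2], 0.5], [[0.9, 3.6, 0], [0, 0, -1.2], 0.5], [[0.9, 3.6, 0], [0, 0, -1.2], 0.5], [[0.9, 3.6, 0], [0, 0, -1.2], 0.5], [[0.9, 3.6, 0], [0, 0, -1.2], 0.5], [[0.9, 3.6, 0], [0, 0, -1.2], 0.5]]'

```text
t: 2.1
eef_pos: [500.7, 73.1, 214.5]
tcp_rot: [3.141, 0.0, -0.076]
ft_force: [0.9, -0.1, -0.1]
opening: 0.498
grip_force: 0.0
```

Request:
move_arm --commands '[[[0, 0, 0], [0, 0, 0], 0.505], [[0, 0, 0], [0, 0, 0], 0.505]]'

```text
t: 2.3
eef_pos: [500.5, 72.1, 214.3]
tcp_rot: [3.141, 0.001, -0.073]
ft_force: [-0.4, -0.3, -0.1]
opening: 0.506
grip_force: 0.0
```

```bash
python3 - <<'E'
from h import *
s=state();ci=camera_info("wrist");i=read_camera("wrist");cv2.imwrite("pics/w1.png",i)
print(s["t"],s["eef_pos"],np.degrees(s["tcp_rot"]),s["opening"],s["ft_force"],s["joints"])
m=cv2.inRange(cv2.cvtColor(i,cv2.COLOR_BGR2HSV),(50,100,40),(80,255,255));k,l,st,c=cv2.connectedComponentsWithStats(m)
for j in range(1,k):
    if st[j,4]>60: print(st[j],c[j],ray("wrist",*c[j],95,ci).round(1))
print(proj("wrist",(502.4,73.6,97)))
E
```

```text
2.3 [500.4631031   72.09360623 214.32426004] [ 1.79982352e+02  4.36454634e-02 -4.18290838e+00] 0.5063559514008943 [-0.35525292 -0.30656005 -0.11224477] [ 1.24961993e-02  3.22763461e-01  1.84603038e+00 -2.92456637e-04
  9.73584113e-01  1.65646249e+00]
[ 261  213   38   39 1142] [279.74868651 232.31436077] [506.4 103.2  95. ]
[ 340  213   38   39 1136] [357.86619718 232.38644366] [502.   44.4  95. ]
[318.30095972 235.23836456]
```

View pics/w1.png

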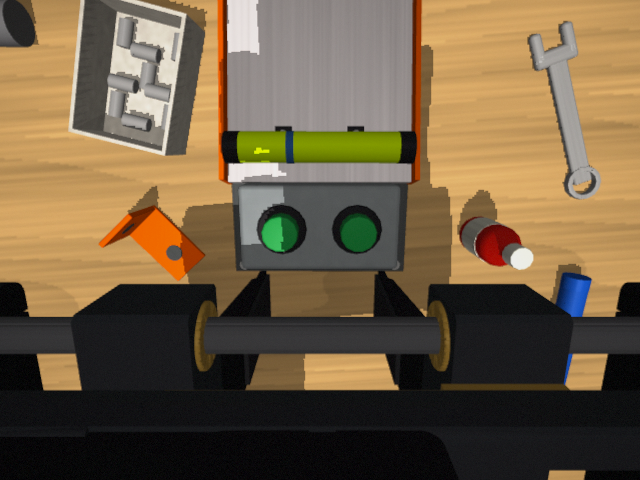

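The wrist view shows the caps level at (280,232) and (358,232), so the yaw is right, and the fingertips are about 48 mm apart inside. I'll correct the centring and descend to just above the caps.

Request:
move_arm --commands '[[[0.3, 0.15, -1.5], [0, 0, -0.1], 0.505], [[0, 0, -2], [0, 0, 0], 0.505], [[0, 0, -2], [0, 0, 0], 0.505], [[0, 0, -2], [0, 0, 0], 0.505], [[0, 0, -1.5], [0, 0, 0], 0.505], [[0, 0, -1], [0, 0, 0], 0.505], [[0, 0, 0], [0, 0, 0], 0.505], [[0, 0, 0], [0, 0, 0], 0.505]]'

```text
t: 3.15
eef_pos: [503.9, 72.6, 115.1]
tcp_rot: [3.142, -0.0, -0.077]
ft_force: [-0.4, -0.3, 0.7]
opening: 0.504
grip_force: 0.0
```

```bash
python3 - <<'E'
from h import *
s=state();print(s["t"],s["eef_pos"],np.degrees(s["tcp_rot"]),s["opening"],s["ft_force"])
r=lambda i,f:cv2.resize(i,None,fx=f,fy=f,interpolation=cv2.INTER_CUBIC)
w=read_camera("wrist")[190:340,190:450];a=read_camera("scene")[170:310,260:390];b=read_camera("side")[170:310,240:370]
o=np.zeros((600,800,3),np.uint8);o[:300,:520]=r(w,2);o[300:580,:260]=r(a,2);o[300:580,270:530]=r(b,2)
cv2.imwrite("pics/c2.png",o)
E
```

```text
3.15 [503.87918561  72.5802652  115.06431476] [ 1.79994998e+02 -1.56746970e-02 -4.44007814e+00] 0.5036432431175715 [-0.41582855 -0.26147289  0.67689299]
```

View pics/c2.png

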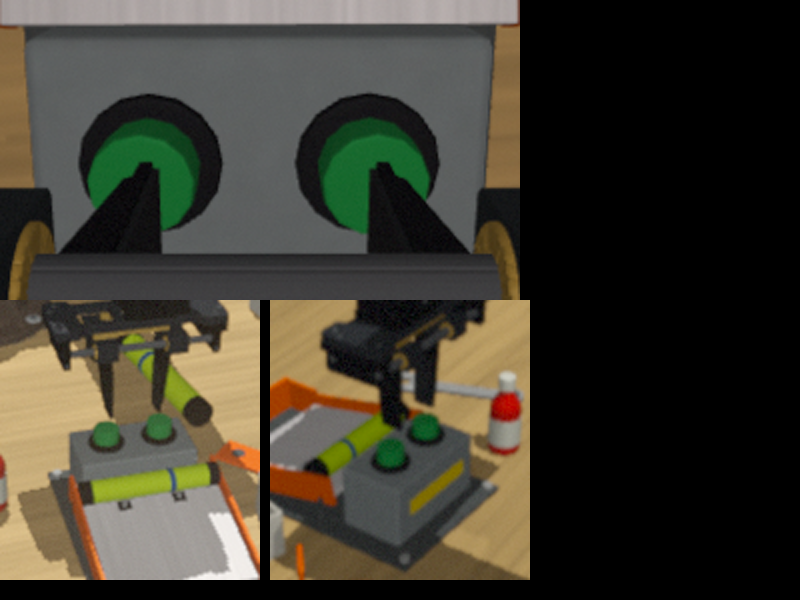

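Both fingertips lie over the caps (crop tips at (150,165) and (379,165), cap centres at (144,183) and (376,183)). I'll open slightly, shift +1 mm in y, then press.

Request:
move_arm --commands '[[[0, 0.1, -0.5], [0, 0, 0], 0.56], [[0, 0, -0.5], [0, 0, 0], 0.56], [[0, 0, -0.4], [0, 0, 0], 0.56], [[0, 0, 0], [0, 0, 0], 0.56], [[0, 0, 0], [0, 0, 0], 0.56]]'

```text
t: 3.8
eef_pos: [503.6, 74.1, 100.5]
tcp_rot: [3.141, 0.0, -0.077]
ft_force: [0.2, -0.2, 0.4]
opening: 0.56
grip_force: 0.0
```

Request:
move_arm --commands '[[[0, 0, -0.3], [0, 0, 0], 0.56], [[0, 0, -0.3], [0, 0, 0], 0.56], [[0, 0, -0.3], [0, 0, 0], 0.56], [[0, 0, -0.3], [0, 0, 0], 0.56], [[0, 0, -0.2], [0, 0, 0], 0.56], [[0, 0, 0], [0, 0, 0], 0.56]]'

```text
t: 4.4
eef_pos: [504.0, 74.1, 87.3]
tcp_rot: [-3.142, -0.001, -0.077]
ft_force: [-1.8, 0.5, 10.4]
opening: 0.554
grip_force: 5.6
```

Request:
move_arm --commands '[[[0, 0, -0.1], [0, 0, 0], 0.56], [[0, 0, 0], [0, 0, 0], 0.56], [[0, 0, 0], [0, 0, 0], 0.56], [[0, 0, 0], [0, 0, 0], 0.56], [[0, 0, 0], [0, 0, 0], 0.56], [[0, 0, 0], [0, 0, 0], 0.56], [[0, 0, 0], [0, 0, 0], 0.56], [[0, 0, 0], [0, 0, 0], 0.56], [[0, 0, 0], [0, 0, 0], 0.56], [[0, 0, 0], [0, 0, 0], 0.56]]'

```text
t: 5.4
eef_pos: [504.0, 74.1, 87.1]
tcp_rot: [-3.142, -0.002, -0.077]
ft_force: [-5.2, -0.8, 24.1]
opening: 0.562
grip_force: 12.1
```

Request:
move_arm --commands '[[[0, 0, 0], [0, 0, 0], 0.56], [[0, 0, 0], [0, 0, 0], 0.56], [[0, 0, 0], [0, 0, 0], 0.56], [[0, 0, 0], [0, 0, 0], 0.56], [[0, 0, 0], [0, 0, 0], 0.56], [[0, 0, 0], [0, 0, 0], 0.56], [[0, 0, 0], [0, 0, 0], 0.56], [[0, 0, 0], [0, 0, 0], 0.56], [[0, 0, 0], [0, 0, 0], 0.56], [[0, 0, 0], [0, 0, 0], 0.56]]'

```text
t: 6.4
eef_pos: [504.0, 74.1, 87.1]
tcp_rot: [-3.142, -0.002, -0.077]
ft_force: [-4.4, -0.6, 24.3]
opening: 0.561
grip_force: 12.1
```

```bash
python3 - <<'E'
from h import *
s=state();print(s["t"],s["eef_pos"],s["opening"],s["ft_force"],s["moment"])
r=lambda i,f:cv2.resize(i,None,fx=f,fy=f,interpolation=cv2.INTER_CUBIC)
w=read_camera("wrist")[0:300,160:480];a=read_camera("scene")[200:350,270:410];b=read_camera("side")[170:310,190:370]
o=np.zeros((600,800,3),np.uint8);o[:300,:320]=w;o[:450,370:790]=r(a,3);o[310:590,:360]=r(b,2)
cv2.imwrite("pics/c3.png",o)
E
```

```text
6.4 [504.03938777  74.06307509  87.09408575] 0.5608788494679263 [-4.44031059 -0.59013676 24.34977409] [-0.03462982  1.03081878 -0.02886625]
```

View pics/c3.png

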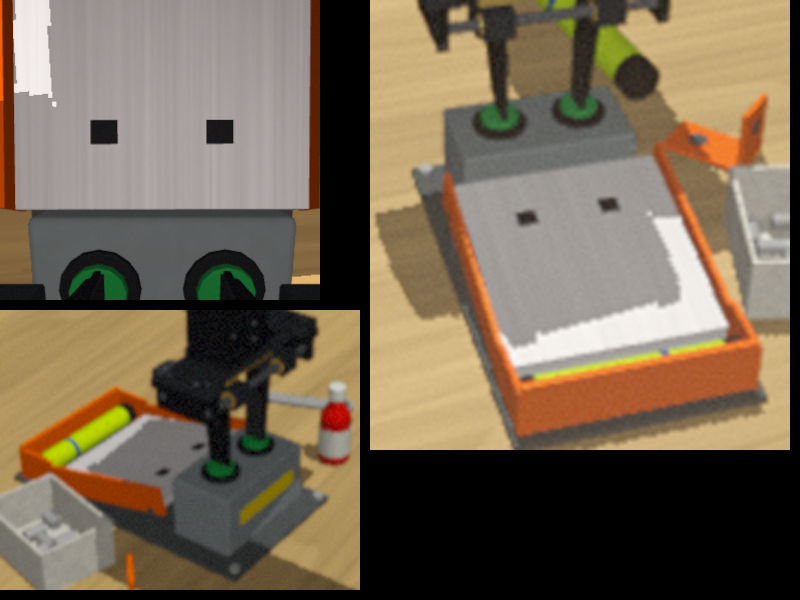

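The tube is in the trough (side crop (90,435)), both pins are sunk and both caps are fully down. I'll hold another 1.8 s, checking that the tube stays still.

Request:
move_arm --commands '[[[0, 0, 0], [0, 0, 0], 0.56], [[0, 0, 0], [0, 0, 0], 0.56], [[0, 0, 0], [0, 0, 0], 0.56], [[0, 0, 0], [0, 0, 0], 0.56], [[0, 0, 0], [0, 0, 0], 0.56], [[0, 0, 0], [0, 0, 0], 0.56], [[0, 0, 0], [0, 0, 0], 0.56], [[0, 0, 0], [0, 0, 0], 0.56], [[0, 0, 0], [0, 0, 0], 0.56], [[0, 0, 0], [0, 0, 0], 0.56]]'

```text
t: 7.55
eef_pos: [504.0, 74.1, 87.1]
tcp_rot: [-3.142, -0.002, -0.077]
ft_force: [-5.6, -0.3, 23.9]
opening: 0.559
grip_force: 12.1
```

```bash
python3 - <<'E'
from h import *
f=lambda:read_camera("side")[200:270,190:290].astype(int)
a=f()
for _ in range(8):b=f()
print(np.abs(a-b).mean(),(np.abs(a-b).max(2)>40).sum(),state()["t"],state()["ft_force"])
E
```

```text
1.8545714285714285 0 8.0 [-4.38950877 -0.44495385 24.7353988 ]
```

Request:
move_arm --commands '[[[0, 0, 0], [0, 0, 0], 0.56], [[0, 0, 0], [0, 0, 0], 0.56], [[0, 0, 0], [0, 0, 0], 0.56], [[0, 0, 0], [0, 0, 0], 0.56]]'

```text
t: 8.4
eef_pos: [504.0, 74.1, 87.1]
tcp_rot: [-3.142, -0.002, -0.077]
ft_force: [-5.7, 0.1, 24.5]
opening: 0.561
grip_force: 12.1
```

The tube hasn't moved over that interval. Releasing straight up.

Request:
move_arm --commands '[[[0, 0, 0.3], [0, 0, 0], 0.56], [[0, 0, 0.5], [0, 0, 0], 0.56], [[0, 0, 0.8], [0, 0, 0], 0.56], [[0, 0, 1.5], [0, 0, 0], 0.56], [[0, 0, 2], [0, 0, 0], 0.56], [[0, 0, 2], [0, 0, 0], 0.56], [[0, 0, 2], [0, 0, 0], 0.56], [[0, 0, 2], [0, 0, 0], 0.56], [[0, 0, 1], [0, 0, 0], 0.56], [[0, 0, 0], [0, 0, 0], 0.56]]'

```text
t: 9.4
eef_pos: [504.0, 74.1, 207.6]
tcp_rot: [-3.142, -0.002, -0.077]
ft_force: [-0.7, 1.0, -0.2]
opening: 0.559
grip_force: 0.0
```

```bash
python3 - <<'E'
from h import *
cv2.imwrite("pics/s9.png",read_camera("side"));s=state();print(s["eef_pos"],s["ft_force"])
E
```

```text
[503.57260809  74.04654701 206.56854792] [-0.68254151  0.26991897  0.02657305]
```

View pics/s9.png

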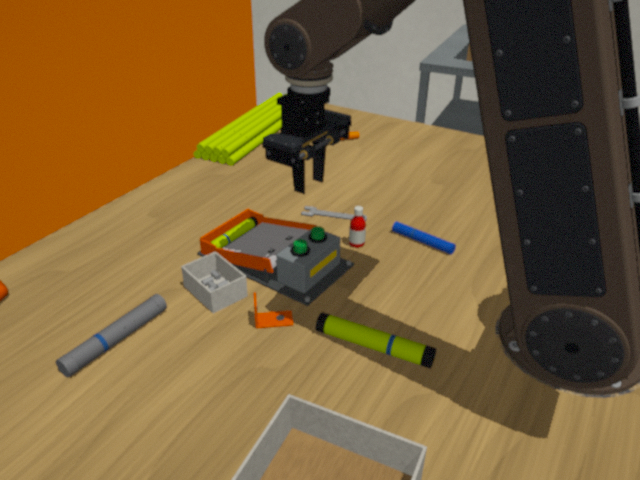

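The caps are up again at (300,247) and (317,234), the tube lies in the trough at (235,234), and the bystanders are where they were.

```bash
python3 -c "
from cell import env
print(env.job_done())"
```

```text
the job is handed in; nothing more can be done
None
```

The job is done and handed in: both buttons were pressed together and held until the yellow tube lay still in the trough, then released; the arm is clear and the bystanders have not moved.

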